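# Lid the polishing-shot canister and swing its bail into the catch

### The job

Close up the polishing-shot canister: lower its loose green lid gently into the mouth (do not drop it) so that it sits level and fully home, with the handle bar lying lengthwise between the two bail wires, then swing the wire bail over the lid until its red roller rests fully down in the catch. If the bail hangs over the mouth, push it back first. Do not shift or knock over the bottle, jar, hammer or steel block, and leave everything released.

Things in the scene. Friction and masses are not known exactly. Their poses are not given: they have to be found in the camera images.
- pot: Fixed canister: dark board 200 x 110 x 12 mm (long in x) with an open steel canister, 100 mm outside, 92 mm inside diameter, rim 85 mm above the bench. Origin: on the bench below the canister's centre; x points from the catch (x = -74) to the bail hinge (x = +66), z up. Hinge posts 104 mm high at x = 68, y = +-31 mm; catch post 20 mm wide, lips 99 mm high.
- pot_mouth (a point): Centre of the canister's mouth, at rim height (85 mm above the bench).
- catch (a point): Where the red roller's centre lies when the bail is closed: 97 mm above the bench, 74 mm from the canister's axis, on the pot's -x side.
- bail_hinge (a point): Centre of the bail's hinge axis, which runs along the pot's y axis: 97 mm above the bench, 66 mm from the canister's axis on the pot's +x side.
- bail (a joint): Bail angle in rad: 0 = closed, bail level and roller in the catch (the hinge's stop); grows as the roller swings up and over to the hinge side; pi/2 = upright; 2.2 = fully back. The hinge is stiff: the bail stays where it is left; about 1 N at the roller moves it.
- bail_bar (a point): Centre of the red roller (64 mm long, 12 mm diameter, parallel to the hinge axis) at the bail's free end, 140 mm from the hinge axis. Two steel wires, 8 mm thick with a clear gap of 36 mm between them, run from hinge to roller. Closed, they pass 2 mm above the seated lid's plate, either side of its handle.
- lid: Loose lid, about 250 g, lying right way up on the bench. Origin: centre of its underside, z up. From below: bright boss 87 mm diameter, 8 mm high; green plate 112 mm diameter, 8 to 14 mm above the origin; black handle bar 60 mm long (lid's x), 16 mm wide (y), 14 to 42 mm above it. Seated, boss in the mouth and plate on the rim, the origin is 77 mm above the bench.
- lid_grip (a point): Point on the lid's axis inside the handle bar, 34 mm above the lid's origin: a good height to grip the bar across its 16 mm width.
- bottle: Bystander: amber glass bottle, 50 mm diameter, 130 mm high, standing beside the canister. Origin: centre of its underside.
- jar: Bystander: small jar with blue cap, 48 mm diameter, 60 mm high, standing near the lid. Origin: centre of its underside.
- hammer: Bystander: hammer about 240 mm long lying on the bench beyond the work, about 30 mm high or a little more. Origin: under it; it lies along its x axis.
- block: Bystander: steel bench block 60 x 60 x 25 mm, on the bench between canister and lid, a little beyond them. Origin: centre of its underside.
Not all that is in view belongs to the job. Of the things that look like the pot, the middle-sized one is meant.

How it is judged:
On the way, in this order (a step that is already met when the one before it is completed fails the run):
1. the lid sits seated and level in the canister's mouth (horizontal distance between lid and pot_mouth below 0.006 m and z of lid in the frame of pot between 0.0735 and 0.08 m and angle between lid's own z axis and vertical below 0.04 rad), for 0.2 s.
2. the bail is swung fully down into its catch over the seated lid (all of step 1 and value of joint bail below 0.05 rad), for 0.2 s.
At the end, for the whole second after the job is handed in: The lid is seated in the mouth: within 6 mm of its centre, its origin 73.5 to 80 mm above the bench, tilted less than 0.04 rad, at rest; the bail angle is below 0.05 rad (roller in its catch); bottle, jar, hammer and block each within 25 mm of where they began (all of step 2 and linear speed of lid below 0.02 m/s and distance of each of bottle, jar, hammer, block from where it was at the start of the episode below 0.025 m); the robot touches nothing.
It fails at once if the amber bottle is shifted by more than 25 mm or tipped (distance of bottle from where it was at the start of the episode above 0.025 m or angle between bottle's own z axis and vertical above 0.35 rad).
It fails at once if the small jar is shifted by more than 25 mm or tipped (distance of jar from where it was at the start of the episode above 0.025 m or angle between jar's own z axis and vertical above 0.35 rad).
It fails at once if the hammer is shifted by more than 25 mm (distance of hammer from where it was at the start of the episode above 0.025 m).
It fails at once if the steel block is shifted by more than 25 mm (distance of block from where it was at the start of the episode above 0.025 m).
It fails at once if the lid is dropped: it moves at over 0.4 m/s (a free fall of 8 mm) while the fingers do not hold it (linear speed of lid above 0.4 m/s and contact force between the fingers and lid below 0.1 N).
It also fails if it takes over 72 s, if anything falls off the work surface, if the arm or the gripper's body presses on something with over 40 N, if the wrist force passes 120 N, or if a joint passes its speed limit or range.

### The arm

A 6-joint arm with a two-finger parallel gripper is mounted at the origin on the work surface. World frame = base frame: x ahead of the robot, y to its left, z up, the work surface at z = 0. Lengths are in m, angles in rad, forces in N, time in s.
With the tool pointing down it reaches from about 0.375 to 0.9 m from the base axis. Payload 3.1 kg.
Tool frame: the origin (TCP) lies on the centre line of the jaws, within the pads' length; the fingertips stand 19 mm ahead of it and the grasp point (between the pads) is the TCP; z points along the fingers, y is the line along which they close (so a half turn about z gives the same grasp; the last joint's range is limited). The gripper opens to 85 mm and grips with 20 to 120 N. Pads are 22 mm wide; open, the fingers measure 114 mm over their backs; the gripper's body (76 mm by 85 mm) begins 54 mm behind the grasp point. The pads swing forward as they close: fully open they stand 13 mm farther back than shut.
Start: joints at [-1.526, 0.527, 1.433, -0, 1.181, -0.178], TCP at [0.139, -0.609, 0.25] pointing down, gripper open.
Joint ranges: [-3.08, 3.08], [-0.75, 2.2], [0.22, 2.44], [-1.43, 4.57], [0, 2.65], [-2.85, 2.85]. Speed limits (rad/s): [2.79, 2.79, 3.14, 3.14, 3.14, 3.14].

### API

Orientations are given as a unit quaternion [x, y, z, w].
In Python, from station import manip, cams, sign_off gives the robot as it stands.
- The arm moves only by the tool carry_out, never from a script. Its argument "targets" is a list that holds one entry, the list of rows, each a list of 7 numbers: the shift along the tool's x, y, z in cm, then the turn, a rotation vector about the tool's x, y, z in degrees, then the finger opening in cm, from 0 to 8.54. A call has 1 to 12 rows; each row is the pose to reach, as a shift and turn from the pose commanded when the call began, along the tool's axes at that moment; what a row does not reach only later rows make up. A row lasts 1/12 s, in which the tool goes at most 41.7 mm and 7.16 degrees, less where a joint would pass 70% of its speed; a pose out of reach is approached as far as the arm can. A call with a gripper value outside its range is refused whole. The fingers move at their own pace and stop on an object; "force" is the grip in N (left out, the last holds). Time passes only in rows, so rows that repeat a pose let the fingers close. It gives the time, the measured TCP pose, the force, the opening and the grip force at its end, in the units of the state.
- manip.sense(): the state, without advancing time (a new reading comes with each control period).
- cams.snapshot(name): name is "side" or "top" or "wrist"; returns the picture (480x640x3 uint8, red, green, blue); there is no depth.
- cams.camera_info(name): a dict with "K" (3x3 intrinsics, pixels), "T" (4x4, takes a point from camera to world coordinates). Camera axes: x right, y down, z forward; pixel columns grow to the right and rows downward; lengths in m; the calibration is good to about 2 mm. A picture is of the moment at which its call begins: read the wrist's pose just before it. camera_info takes no time and is no camera call; for the wrist camera it gives the pose at the moment of the call.
- sign_off(): hands the job in; it is judged then, once.
The state is a dict: "t": time; "q": joint angles; "qd": joint speeds; "tau": joint torques, N m; "tcp_pos": TCP position; "tool_rot": TCP orientation; "force": force on the tool from outside, world axes, zero at the start; "ft_torque": the same for the moment, N m; "finger_gap": opening from 0.0 (shut) to 1.0 (fully open); "gripper_force": force on a finger pad.
Only numpy, scipy, OpenCV 4.12 (cv2) and the standard library are available. Lean on these libraries where they do the work, as an engineer would, in place of code of your own. Each camera call takes 0.05 s, during which the arm holds its last target. There are 200 camera calls.

## Working session

There is one attempt and no reset: what is moved stays moved. The work goes in short steps, Python scripts to look and compute and a tool call to move; the robot and the scene stay as the last step left them, time stands still between calls to the robot, and variables do not carry over. Pictures are saved under pics/ and viewed, at most 10 in all, crops included, and the job is handed in when it is done.

Besides the shell and the picture viewer there is one more tool, called after "Request:" as name(argument=value, ...), one argument or row to a line, values as JSON. carry_out: Moves the arm, as the interface text tells. Its arguments: {"type":"object","properties":{"targets":{"type":"array"},"force":{"type":"number"}},"required":["targets"]}

```bash
mkdir -p pics
cat > h.py <<'E'
import numpy as np, cv2
from station import manip, cams, sign_off
def save(n,f):
    im=cams.snapshot(n); cv2.imwrite('pics/'+f,im[:,:,::-1]); return im
def ray(n,u,v,info=None):
    c=info or cams.camera_info(n); K=np.array(c['K']);T=np.array(c['T'])
    d=T[:3,:3]@np.linalg.solve(K,[u,v,1.]); return T[:3,3],d
def atz(n,u,v,z,info=None):
    o,d=ray(n,u,v,info); return o+d*(z-o[2])/d[2]
def proj(n,p,info=None):
    c=info or cams.camera_info(n); K=np.array(c['K']);T=np.array(c['T'])
    q=K@(T[:3,:3].T@(np.array(p)-T[:3,3])); return q[:2]/q[2]
E
python3 - <<'E'
from h import *
save('top','t1.png');save('side','s1.png')
for n in('top','side','wrist'):
    c=cams.camera_info(n);print(n,np.round(c['K'],1).tolist(),np.round(c['T'],3).tolist())
print(manip.sense())
E
```

```text
top [[552.7, 0.0, 313.0], [0.0, 552.7, 239.0], [0.0, 0.0, 1.0]] [[0.014, -0.983, 0.182, 0.423], [-0.999, -0.019, -0.025, 0.123], [0.028, -0.181, -0.983, 1.142], [0.0, 0.0, 0.0, 1.0]]
side [[542.0, 0.0, 326.7], [0.0, 542.0, 232.9], [0.0, 0.0, 1.0]] [[-0.994, -0.065, 0.087, 0.482], [-0.109, 0.565, -0.818, 1.007], [0.004, -0.822, -0.569, 0.713], [0.0, 0.0, 0.0, 1.0]]
wrist [[424.5, 0.0, 320.3], [0.0, 424.5, 244.0], [0.0, 0.0, 1.0]] [[0.223, -0.94, -0.257, 0.203], [-0.975, -0.216, -0.057, -0.593], [-0.002, 0.263, -0.965, 0.373], [0.0, 0.0, 0.0, 1.0]]
{'t': 0.1, 'q': array([-1.52553113e+00,  5.28357957e-01,  1.43375605e+00, -1.65142346e-05,
        1.18141945e+00, -1.78510273e-01]), 'qd': array([-0.00091616, -0.00207203, -0.00364568,  0.00161246, -0.00153642,
       -0.00075019]), 'tau': array([-2.26487346e-04, -4.43305349e+01, -1.78586769e+01, -2.68339154e-04,
        3.86142929e-03, -1.02073128e-05]), 'tcp_pos': array([ 0.1386859 , -0.60880109,  0.24944658]), 'tool_rot': array([ 9.93746276e-01,  1.11657498e-01,  5.69837922e-05, -9.68757766e-04]), 'force': array([ 0.22396418,  0.51217573, -0.6880075 ]), 'ft_torque': array([ 0.01998067, -0.01838943,  0.02282252]), 'gripper_force': 0.0, 'finger_gap': 1.0000416847089557}
```

View pics/t1.png

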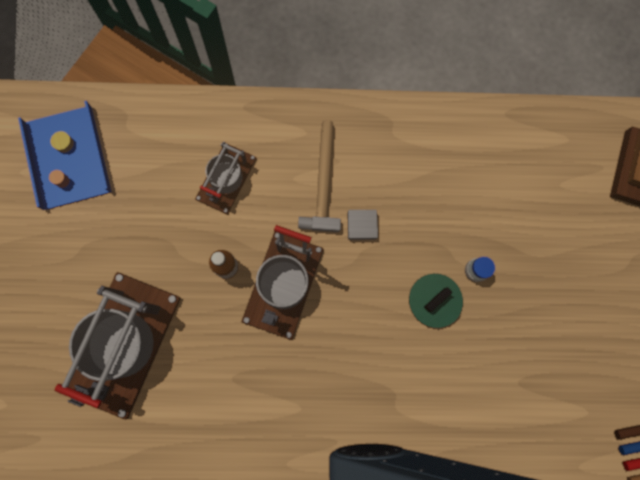

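View pics/s1.png

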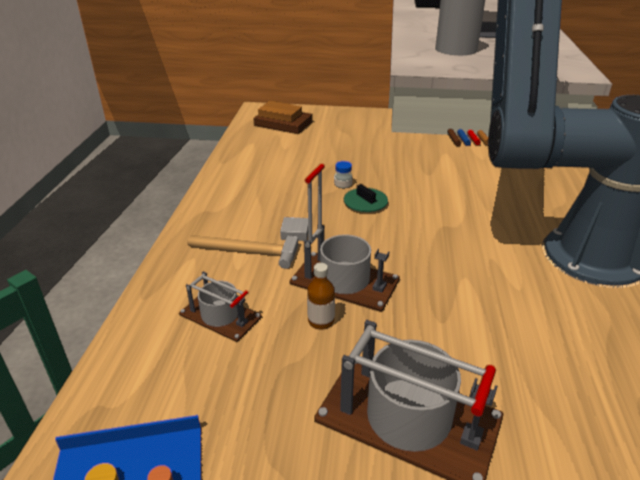

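Three pot-like things in the top view: large (110,345), small (225,178), middle-sized (283,283). The middle one fits, with a 110 mm board and the bottle next to it at (222,262). The jar is at (482,268), the lid at (436,300), the block at (363,226) and the hammer at (322,190). Next I'll confirm in a crop and measure.

Run:
```python
from h import *
im=cv2.imread('pics/t1.png'); s=cv2.imread('pics/s1.png')
a=cv2.resize(im[205:345,195:355],None,fx=2.5,fy=4.0*0+2.5,interpolation=cv2.INTER_CUBIC)
b=cv2.resize(s[150:310,280:420],(350,400),interpolation=cv2.INTER_CUBIC)
c=cv2.resize(im[250:340,400:510],(400,327),interpolation=cv2.INTER_CUBIC)
o=np.zeros((600,800,3),np.uint8);o[:350,:400]=a;o[:400,410:760]=b
o[350:600,:306]=cv2.resize(c,(306,250));cv2.imwrite('pics/c1.png',o)
h=cv2.cvtColor(im,cv2.COLOR_BGR2HSV)
# lid
m=((h[...,0]>60)&(h[...,0]<95)&(h[...,1]>80)).astype(np.uint8); m[:250]=0;m[345:]=0;m[:,:395]=0;m[:,470:]=0
ct=max(cv2.findContours(m,0,2)[0],key=cv2.contourArea);e=cv2.fitEllipse(cv2.convexHull(ct));print('lid ell',e,atz('top',*e[0],.014))
k=(im.max(2)<45).astype(np.uint8);r=np.zeros_like(k);cv2.ellipse(r,(e[0],(e[1][0]-6,e[1][1]-6),e[2]),1,-1);k&=r
ys,xs=np.nonzero(k);P=np.array([atz('top',x,y,.042)[:2] for x,y in zip(xs,ys)])
print('handle',len(xs),xs.mean(),ys.mean(),cv2.minAreaRect(P.astype(np.float32)*1000)); w,v=np.linalg.eigh(np.cov(P.T));print(np.degrees(np.arctan2(v[1,1],v[0,1])),np.sqrt(w))
# red roller both views
for n,i,box in(('top',im,(220,250,265,320)),('side',s,(160,190,295,335))):
    hh=cv2.cvtColor(i,cv2.COLOR_BGR2HSV);m=(((hh[...,0]<8)|(hh[...,0]>172))&(hh[...,1]>170)&(hh[...,2]>70)).astype(np.uint8)
    y0,y1,x0,x1=box;mm=np.zeros_like(m);mm[y0:y1,x0:x1]=m[y0:y1,x0:x1]
    ys,xs=np.nonzero(mm);q=np.c_[xs,ys].astype(np.float32);print(n,'roller',q.mean(0),cv2.minAreaRect(q))
# rim
# screws/board corners at z .012
for u,v in((280,229),(319,250),(247,320),(291,336)): print('scr',atz('top',u,v,.012).round(4))
print('rim guess',atz('top',283,281.5,.085))
for nm,u,v,z in(('bottle',222,262,.13),('jar',483,267,.06),('block',363,226,.025),('hammerhead',320,224,.03)):print(nm,atz('top',u,v,z).round(3))
```

```text
lid ell ((435.7061462402344, 300.5482482910156), (49.56014633178711, 52.184043884277344), 139.5524444580078) [ 0.50809329 -0.15934979  0.014     ]
handle 355 438.49577464788734 300.61971830985914 ((506.2081298828125, -158.68821716308594), (23.68950080871582, 62.78042221069336), 41.897178649902344)
131.8879951317948 [0.00671873 0.01738718]
top roller [292.40182 234.     ] ((292.15692138671875, 234.055419921875), (36.388328552246094, 6.212642192840576), 19.440032958984375)
side roller [314.24792 172.94215] ((314.5000305175781, 173.00001525878906), (4.949747085571289, 23.33452033996582), 45.0)
scr [0.6515 0.1627 0.012 ]
scr [0.6087 0.0809 0.012 ]
scr [0.4629 0.2245 0.012 ]
scr [0.4324 0.1351 0.012 ]
rim guess [0.53431298 0.15178612 0.085     ]
bottle [0.564 0.263 0.13 ]
jar [ 0.573 -0.244  0.06 ]
block [ 0.659 -0.009  0.025]
hammerhead [0.66 0.08 0.03]
```

View pics/c1.png

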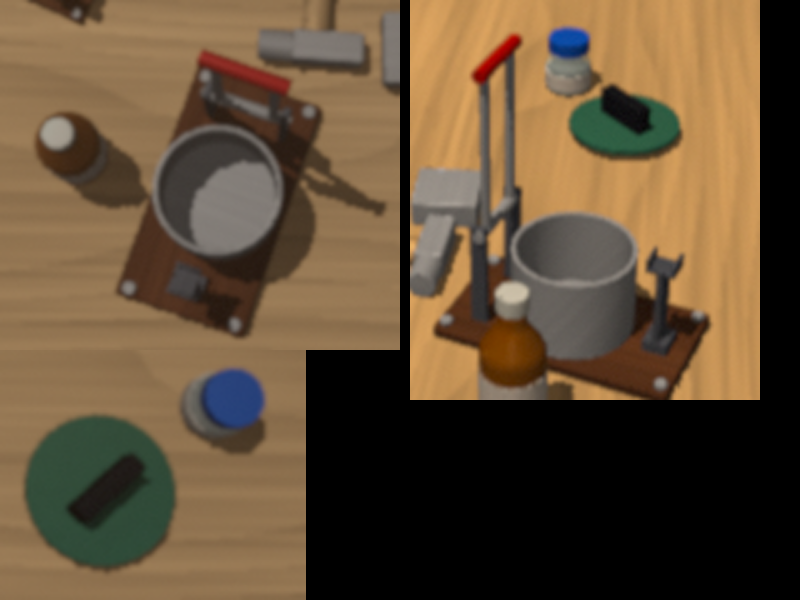

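The crop confirms the middle pot: bail about upright on the far (+x) side, catch at crop (185,280), rim centred at about (282.4,281.4) px in the top view. The lid is right way up with a diagonal handle, and the jar is close to it.

Run:
```python
from h import *
S=np.array([atz('top',u,v,.012)[:2] for u,v in((277.4,235.4),(318.6,249.8),(246.2,320.2),(289.4,335))])
print(S.round(4).tolist(),'c',S.mean(0)); d=S[:2].mean(0)-S[2:].mean(0);d2=S[0]-S[1]+S[2]-S[3]
print('yaw',np.degrees(np.arctan2(d[1],d[0])),np.degrees(np.arctan2(d2[1],d2[0]))-90,np.linalg.norm(d))
print('rim',atz('top',282.4,281.4,.085))
o1,d1=ray('top',292.3,234);o2,d2=ray('side',314.4,173)
A=np.c_[d1,-d2];t=np.linalg.lstsq(A,o2-o1,rcond=None)[0];print('roller',o1+t[0]*d1,o2+t[1]*d2)
# handle centre: top-face pixel in crop (107,489): scale 400/110*306/400
f=306/110
for p,z in(((136,460),.042),((80,518),.042),((107,487),.042)): print('h',atz('top',400+p[0]/f,250+(p[1]-350)/(250/90),z))
s=manip.sense();T=np.array(cams.camera_info('wrist')['T']);from scipy.spatial.transform import Rotation as R
r=R.from_quat(s['tool_rot']);print('tool',r.as_matrix().round(3).tolist(),'cam in tool',r.inv().apply(T[:3,3]-s['tcp_pos']),r.inv().apply(T[:3,2]))
```

```text
[[0.6378, 0.1677], [0.6091, 0.0817], [0.4625, 0.2261], [0.4343, 0.1383]] c [0.53594329 0.1534512 ]
yaw -18.179763711419458 -18.119196697830432 0.18428997387226828
rim [0.53448519 0.15293814 0.085     ]
roller [0.59784611 0.1340408  0.23710824] [0.59816121 0.13404943 0.23716933]
h [ 0.52828526 -0.17952041  0.042     ]
h [ 0.48605801 -0.13791819  0.042     ]
h [ 0.50851016 -0.15795355  0.042     ]
tool [[0.975, 0.222, -0.0], [0.222, -0.975, 0.002], [0.0, -0.002, -1.0]] cam in tool [ 0.06625063 -0.00158508 -0.1237064 ] [-2.63451622e-01  6.68297441e-04  9.64672378e-01]
```

```bash
cat >> h.py <<'E'
from scipy.spatial.transform import Rotation as R
def go(p,yaw,tilt=None):
    s=manip.sense();r=R.from_quat(s['tool_rot'])
    y=np.radians(yaw);t=R.from_matrix(np.array([[np.cos(y),np.sin(y),0],[np.sin(y),-np.cos(y),0],[0,0,-1.]]))
    print('t',s['t'],'shift cm',(r.inv().apply(np.array(p)-s['tcp_pos'])*100).round(2),'turn',np.degrees((r.inv()*t).as_rotvec()).round(1),'F',s['force'].round(2))
E
python3 -c "
from h import *
go([.508,-.159,.25],134.5)"
```

```text
t 0.1 shift cm [ 4.599e+01 -3.566e+01  3.000e-02] turn [-0.000e+00 -1.000e-01 -1.217e+02] F [ 0.22  0.51 -0.69]
```

Request:
carry_out(
  targets=[
    [[4,-3,0,0,0,-7,8.5],[8,-6,0,0,0,-14,8.5],[12,-9,0,0,0,-21,8.5],[16,-12,0,0,0,-28,8.5],[20,-15,0,0,0,-35,8.5],[24,-18,0,0,0,-42,8.5],[28,-21.5,0,0,0,-49,8.5],[32,-25,0,0,0,-56,8.5],[36,-28,0,0,0,-63,8.5],[40,-31,0,0,0,-70,8.5],[43,-33.5,0,0,0,-77,8.5],[46,-35.7,0,0,-0.1,-84,8.5]],
  ],
  force=40,
)

```text
t: 1.1
tcp_pos: [0.4565, -0.221, 0.2501]
tool_rot: [0.662, 0.75, -0.001, -0.0]
force: [0.6, -0.8, 0.1]
finger_gap: 0.996
gripper_force: 0.0
```

```bash
python3 -c "
from h import *
go([.508,-.159,.25],134.5)"
```

```text
t 1.1 shift cm [5.51 5.88 0.  ] turn [ -0.1   0.  -37.3] F [ 0.6  -0.75  0.14]
```

Request:
carry_out(
  targets=[
    [[0,0,0,0,0,-7,8.5],[0,0,0,0,0,-14,8.5],[0,0,0,0,0,-21,8.5],[0,0,0,0,0,-28,8.5],[0,0,0,0,0,-35,8.5],[0,0,0,0,0,-37.5,8.5],[0,0,0,0,0,-37.5,8.5],[0,0,0,0,0,-37.5,8.5],[0,0,0,0,0,-37.5,8.5]],
  ],
)

```text
t: 1.85
tcp_pos: [0.4557, -0.2228, 0.2502]
tool_rot: [0.389, 0.921, -0.001, -0.0]
force: [0.8, -0.7, -0.0]
finger_gap: 0.994
gripper_force: 0.0
```

Run:
```python
from h import *
go([.508,-.159,.25],134.5)
im=save('wrist','w1.png');c=cams.camera_info('wrist')
g=im[:,:,::-1].copy();h=cv2.cvtColor(g,cv2.COLOR_BGR2HSV)
m=((h[...,0]>60)&(h[...,0]<95)&(h[...,1]>80)).astype(np.uint8)
ct=max(cv2.findContours(m,0,2)[0],key=cv2.contourArea);hl=cv2.convexHull(ct)
P=np.array([atz('wrist',*p[0],.014,c)[:2] for p in hl]);print('lid',cv2.fitEllipse((P*1000).astype(np.float32)))
print('expected handle px',proj('wrist',[.508,-.159,.042],c))
go([.535,.153,.32],161.85)
```

```text
t 1.85 shift cm [0.93 8.2  0.  ] turn [-0.1 -0.  -0.2] F [ 0.77 -0.73 -0.04]
lid ((508.2992858886719, -158.04421997070312), (109.58605194091797, 109.96952819824219), 68.93148803710938)
expected handle px [423.73188765 205.08170689]
t 1.9 shift cm [21.39 31.9  -7.03] turn [ -0.1  -0.  -27.6] F [ 0.68 -0.43  0.36]
```

View pics/w1.png

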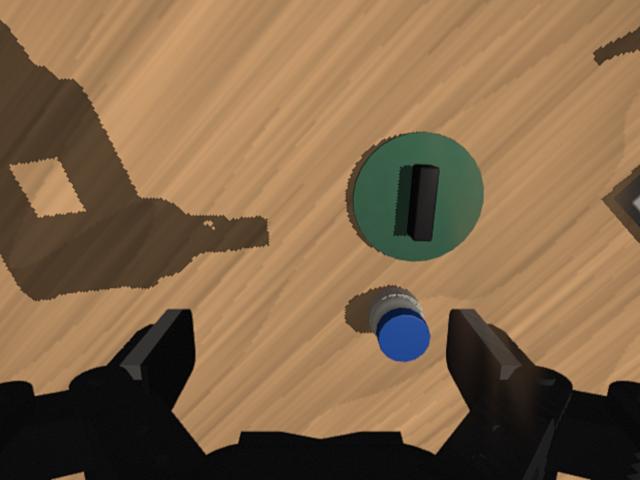

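The wrist view shows the lid at (420,196) px and its handle from (427,166) to (422,236). The jar is at (403,335). Next I'll look at the pot from above.

Request:
carry_out(
  targets=[
    [[2,2.9,-3,0,0,-4,8.5],[4,5.8,-5,0,0,-8,8.5],[6,8.7,-7,0,0,-12,8.5],[8,11.6,-7,0,0,-16,8.5],[10,14.5,-7,0,0,-20,8.5],[12,17.4,-7,0,0,-24,8.5],[14,20.3,-7,0,0,-27.6,8.5],[16,23.2,-7,0,0,-27.6,8.5],[18,26.1,-7,0,0,-27.6,8.5],[20,29,-7,0,0,-27.6,8.5],[21.4,31.9,-7,0,0,-27.6,8.5],[21.4,31.9,-7,0,0,-27.6,8.5]],
  ],
)

```text
t: 2.9
tcp_pos: [0.5359, 0.1581, 0.3198]
tool_rot: [0.155, 0.988, 0.001, 0.001]
force: [1.2, 0.0, -0.3]
finger_gap: 0.998
gripper_force: 0.0
```

Request:
carry_out(
  targets=[
    [[0,0,0,0,0,0,8.5],[0,0,0,0,0,0,8.5],[0,0,0,0,0,0,8.5],[0,0,0,0,0,0,8.5]],
  ],
)

```text
t: 3.23
tcp_pos: [0.5344, 0.1519, 0.3198]
tool_rot: [0.158, 0.987, -0.001, -0.001]
force: [0.1, -0.6, -0.0]
finger_gap: 1.001
gripper_force: 0.0
```

Run:
```python
from h import *
go([.535,.153,.32],161.85)
c=cams.camera_info('wrist');im=save('wrist','w2.png')
X=np.array([np.cos(np.radians(-18.15)),np.sin(np.radians(-18.15))])
for n,p in(('rim',(.535,.153,.085)),('catch',(*(np.array([.535,.153])-.074*X),.097)),('hinge',(*(np.array([.535,.153])+.066*X),.097)),('roller',(.598,.134,.237))):print(n,proj('wrist',p,c).round(1))
```

```text
t 3.2333 shift cm [-0.02  0.13 -0.03] turn [-0.1 -0.  -0. ] F [ 0.1  -0.63 -0.04]
rim [320.9 210.2]
catch [321. 120.]
hinge [320.9 287.5]
roller [323.6 379.1]
```

View pics/w2.png

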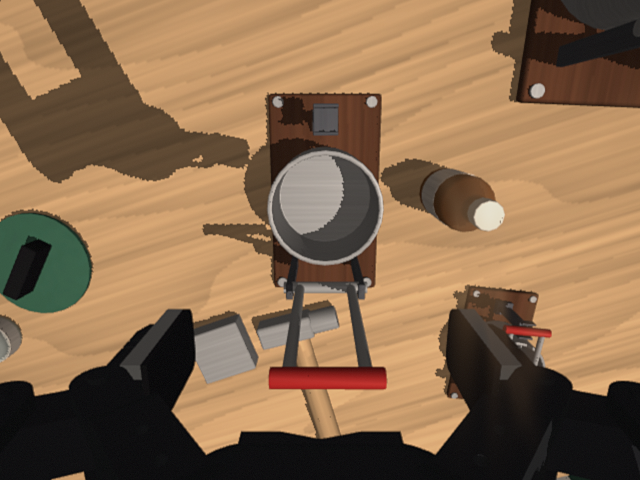

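Rim at about (325.5,207.5), catch (325,119), roller (327.5,378). Bail upright on the far side, clear of the mouth. The wrist view puts the pot a few mm from my first estimate, so I'll refine it.

Run:
```python
from h import *
c=cams.camera_info('wrist')
from scipy.optimize import least_squares
def rimfit(n,im,c0,info):
    # best circle (r=.050 at z=.085): maximise gradient magnitude along projected outer+inner edges
    g=cv2.GaussianBlur(cv2.cvtColor(im,cv2.COLOR_BGR2GRAY).astype(np.float32),(0,0),.8)
    best=[]
    th=np.linspace(0,2*np.pi,180,endpoint=False)
    G=np.hypot(cv2.Sobel(g,5,1,0),cv2.Sobel(g,5,0,1))
    for dx in np.arange(-.006,.0061,.0005):
        for dy in np.arange(-.006,.0061,.0005):
            p=np.array([proj(n,(c0[0]+dx+.05*np.cos(t),c0[1]+dy+.05*np.sin(t),.085),info) for t in th[::3]],np.float32)
            q=np.array([proj(n,(c0[0]+dx+.046*np.cos(t),c0[1]+dy+.046*np.sin(t),.085),info) for t in th[::3]],np.float32)
            v=sum(cv2.remap(np.minimum(G,150),z[None,:,0],z[None,:,1],1).mean() for z in(p,q))
            best.append((v,dx+c0[0],dy+c0[1]))
    best.sort(reverse=True);print(n,np.round(best[:4],4).tolist())
rimfit('wrist',cv2.imread('pics/w2.png'),(.535,.153),c)
rimfit('top',cv2.imread('pics/t1.png'),(.535,.153),cams.camera_info('top'))
S=np.array([atz('wrist',u,v,.013,c)[:2] for u,v in((278,102),(372,102),(281.5,282.5),(366.5,283))]);print(S.round(4).tolist(),S.mean(0))
d=S[2:].mean(0)-S[:2].mean(0);print(np.degrees(np.arctan2(d[1],d[0])),np.linalg.norm(d))
print('catch',atz('wrist',325.5,119.5,.099,c),'roller',atz('wrist',327.5,377.5,.237,c))
# lid handle in w1: cam at that time
T=np.array(c['T']);s=manip.sense();r=R.from_quat(s['tool_rot']);Tt=np.eye(4);Tt[:3,:3]=r.as_matrix();Tt[:3,3]=s['tcp_pos']
rel=np.linalg.inv(Tt)@T
T1=np.eye(4);T1[:3,:3]=R.from_quat([.389,.921,-.001,0]).as_matrix();T1[:3,3]=[.4557,-.2228,.2502]
i1={'K':c['K'],'T':T1@rel}
a,b=atz('wrist',427,165,.042,i1),atz('wrist',422,235.5,.042,i1);d=a-b
print('handle',a,b,(a+b)/2,np.degrees(np.arctan2(d[1],d[0])),np.linalg.norm(d))
go([.508,-.158,.16],134.5)
```

```text
wrist [[269.1892, 0.5355, 0.1565], [267.1172, 0.536, 0.1565], [265.3181, 0.535, 0.1565], [263.5038, 0.536, 0.156]]
top [[226.4539, 0.5355, 0.153], [226.3842, 0.535, 0.153], [224.6435, 0.5355, 0.1535], [224.2731, 0.5355, 0.1525]]
[[0.4347, 0.1423], [0.4629, 0.2284], [0.6101, 0.0838], [0.6391, 0.1707]] [0.53673137 0.15631001]
-18.29273566752489 0.18517550646553327
catch [0.46554632 0.17955296 0.099     ] roller [0.59784414 0.13639987 0.237     ]
handle [ 0.48726456 -0.13622687  0.042     ] [ 0.52619995 -0.17657314  0.042     ] [ 0.50673225 -0.1564      0.042     ] 133.98048111892416 0.056069473217548314
t 3.2833 shift cm [ -7.17 -30.24  16.03] turn [-0.1 -0.  27.3] F [-0.72 -0.39 -0.05]
```

```bash
cat >> h.py <<'E'
def rimfit(n,im,c0,info,r=(.05,.046),z=.085):
    g=cv2.GaussianBlur(cv2.cvtColor(im,cv2.COLOR_BGR2GRAY).astype(np.float32),(0,0),.8)
    best=[];th=np.linspace(0,2*np.pi,90,endpoint=False);G=np.minimum(np.hypot(cv2.Sobel(g,5,1,0),cv2.Sobel(g,5,0,1)),150)
    for x in c0[0]+np.arange(-.006,.0061,.0005):
        for y in c0[1]+np.arange(-.006,.0061,.0005):
            v=0
            for q in r:
                p=np.array([proj(n,(x+q*np.cos(t),y+q*np.sin(t),z),info) for t in th],np.float32)
                v+=cv2.remap(G,p[None,:,0],p[None,:,1],1).mean()
            best.append((v,x,y))
    best.sort(reverse=True);print(n,np.round(best[:3],4).tolist())
E
python3 - <<'E'
from h import *
c=cams.camera_info('wrist');im=save('wrist','w3.png');c2=cams.camera_info('wrist');print(c['T'][:3,3],c2['T'][:3,3],manip.sense()['tcp_pos'])
rimfit('wrist',im[:,:,::-1].copy(),(.5355,.1545),c)
i=cams.camera_info('side');s=cv2.imread('pics/s1.png')
rimfit('side',s,(.5355,.1545),i)
# lid plate top edge
rimfit('side',s,(.508,-.158),i,(.056,),.014)
rimfit('top',cv2.imread('pics/t1.png'),(.508,-.158),cams.camera_info('top'),(.056,),.014)
go([.508,-.158,.16],134.3)
E
```

```text
[0.47026823 0.17434867 0.44358408] [0.47031492 0.17443863 0.44361957] [0.5345336  0.15201933 0.31987558]
wrist [[269.0345, 0.5355, 0.1565], [268.2073, 0.535, 0.1565], [265.9827, 0.5355, 0.156]]
side [[211.7999, 0.5355, 0.157], [211.5723, 0.5355, 0.1565], [211.2336, 0.535, 0.157]]
side [[122.9125, 0.5085, -0.152], [122.8512, 0.508, -0.152], [122.6974, 0.509, -0.152]]
top [[120.8082, 0.5075, -0.1595], [120.7916, 0.508, -0.1595], [120.0804, 0.5075, -0.16]]
t 3.3333 shift cm [ -7.16 -30.25  16.03] turn [-0.1 -0.  27.5] F [ 1.29  0.04 -0.02]
```

Request:
carry_out(
  targets=[
    [[-0.7,-3,0,0,0,4,8.5],[-1.4,-6,0,0,0,8,8.5],[-2.1,-9,0,0,0,12,8.5],[-2.9,-12,0,0,0,16,8.5],[-3.6,-15,1,0,0,20,8.5],[-4.3,-18,3,0,0,24,8.5],[-5,-21,5,0,0,27.4,8.5],[-5.7,-24,7.5,0,0,27.4,8.5],[-6.4,-27,10,0,0,27.4,8.5],[-7.2,-30.2,12,0,0,27.4,8.5],[-7.2,-30.2,14,0,0,27.4,8.5],[-7.2,-30.2,16,0,0,27.4,8.5]],
  ],
)

```text
t: 4.33
tcp_pos: [0.509, -0.1597, 0.1594]
tool_rot: [0.389, 0.921, -0.001, 0.0]
force: [-0.2, -0.1, -0.4]
finger_gap: 0.996
gripper_force: 0.0
```

Request:
carry_out(
  targets=[
    [[0,0,0,0,0,0,8.5],[0,0,0,0,0,0,8.5],[0,0,0,0,0,0,8.5],[0,0,0,0,0,0,8.5],[0,0,0,0,0,0,8.5],[0,0,0,0,0,0,8.5]],
  ],
)

```text
t: 4.83
tcp_pos: [0.5099, -0.1564, 0.1614]
tool_rot: [0.386, 0.922, -0.001, 0.001]
force: [-0.2, -0.5, 0.2]
finger_gap: 0.991
gripper_force: 0.0
```

Run:
```python
from h import *
c=cams.camera_info('wrist');im=save('wrist','w4.png')
rimfit('wrist',im[:,:,::-1].copy(),(.508,-.158),c,(.056,),.014)
print('lid centre px',proj('wrist',(.508,-.158,.014),c))
go([.5078,-.158,.038],134.2)
```

```text
wrist [[120.8522, 0.5085, -0.1575], [120.6013, 0.508, -0.1575], [120.2653, 0.508, -0.158]]
lid centre px [315.96413358 234.32495349]
t 4.8833 shift cm [ 0.05 -0.24 12.31] turn [-0.1  0.1  0.4] F [-0.98 -1.06 -0.57]
```

View pics/w4.png

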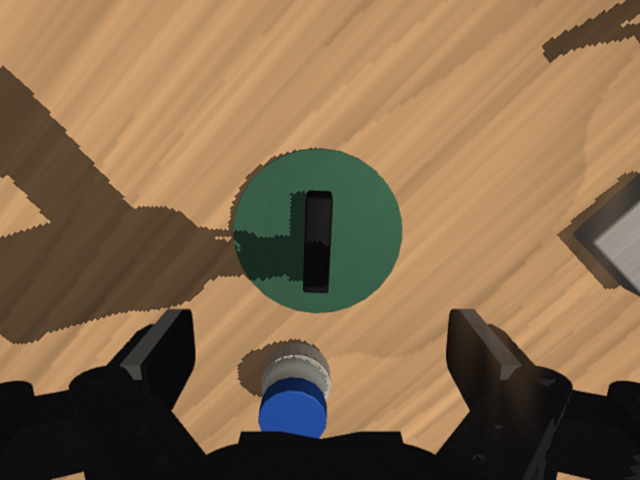

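The handle is aligned with the jaws at (318,240) px and the jar is clear behind. Descending and gripping.

Request:
carry_out(
  targets=[
    [[0.05,-0.24,2,0,0,0.4,8.5],[0.05,-0.24,4,0,0,0.4,8.5],[0.05,-0.24,6,0,0,0.4,8.5],[0.05,-0.24,8,0,0,0.4,8.5],[0.05,-0.24,9.5,0,0,0.4,6],[0.05,-0.24,10.7,0,0,0.4,5],[0.05,-0.24,11.6,0,0,0.4,4],[0.05,-0.24,12.1,0,0,0.4,4],[0.05,-0.24,12.2,0,0,0.4,4],[0.05,-0.24,12.2,0,0,0.4,4],[0.05,-0.24,12.2,0,0,0.4,4],[0.05,-0.24,12.2,0,0,0.4,4]],
  ],
)

```text
t: 5.88
tcp_pos: [0.5075, -0.1582, 0.0389]
tool_rot: [0.39, 0.921, -0.001, 0.001]
force: [0.1, 0.7, 0.4]
finger_gap: 0.469
gripper_force: 0.0
```

Run:
```python
from h import *
go([.5078,-.158,.037],134.2);s=manip.sense();print(s['tcp_pos'],s['finger_gap'])
```

```text
t 5.8833 shift cm [-0.    0.03  0.19] turn [-0.1  0.1 -0.1] F [0.12 0.7  0.42]
[ 0.50753214 -0.15822073  0.03894073] 0.4692472033135465
```

Request:
carry_out(
  targets=[
    [[0,0,0.15,0,0,0,3],[0,0,0.15,0,0,0,2],[0,0,0.15,0,0,0,1],[0,0,0.15,0,0,0,0.5],[0,0,0.15,0,0,0,0.5],[0,0,0.15,0,0,0,0.5],[0,0,0.15,0,0,0,0.5],[0,0,0.15,0,0,0,0.5],[0,0,0.15,0,0,0,0.5],[0,0,0.15,0,0,0,0.5]],
  ],
  force=60,
)

```text
t: 6.72
tcp_pos: [0.5074, -0.1581, 0.0372]
tool_rot: [0.39, 0.921, -0.001, 0.0]
force: [-0.8, 0.3, 5.6]
finger_gap: 0.172
gripper_force: 60.1
```

Request:
carry_out(
  targets=[
    [[0,0,-1,0,0,0,0.5],[0,0,-3,0,0,0,0.5],[0,0,-5,0,0,0,0.5],[0,0,-8,0,0,0,0.5],[0,0,-11,0,0,0,0.5],[0,0,-14,0,0,0,0.5],[0,0,-17,0,0,0,0.5],[0,0,-19,0,0,0,0.5],[0,0,-20,0,0,0,0.5],[0,0,-20,0,0,0,0.5],[0,0,-20,0,0,0,0.5],[0,0,-20,0,0,0,0.5]],
  ],
)

```text
t: 7.72
tcp_pos: [0.506, -0.1571, 0.235]
tool_rot: [0.39, 0.921, -0.001, -0.002]
force: [-0.8, 0.1, -3.4]
finger_gap: 0.178
gripper_force: 59.1
```

Run:
```python
from h import *
c=cams.camera_info('wrist');im=save('wrist','w5.png');s=manip.sense();p=s['tcp_pos'];print(p,s['finger_gap'],s['force'])
for dz in(.02,.024,.028): print(dz);rimfit('wrist',im[:,:,::-1].copy(),p[:2],c,(.056,),p[2]-dz)
cv2.imwrite('pics/w5c.png',im[150:480,150:490,::-1])
go([.5355,.1555,.26],161.8)
```

```text
[ 0.50598401 -0.15709503  0.23476859] 0.17555495166814702 [-0.26932407  0.90503645 -2.36469396]
0.02
wrist [[53.6993, 0.5055, -0.1581], [49.7137, 0.506, -0.1581], [49.5632, 0.505, -0.1581]]
0.024
wrist [[73.0899, 0.507, -0.1576], [71.6303, 0.5065, -0.1576], [65.7449, 0.5065, -0.1571]]
0.028
wrist [[67.0526, 0.5075, -0.1571], [63.2535, 0.508, -0.1571], [59.3403, 0.5075, -0.1576]]
t 7.7667 shift cm [20.4  23.87 -2.51] turn [ -0.1  -0.3 -27.7] F [-0.27  0.91 -2.36]
```

View pics/w5.png

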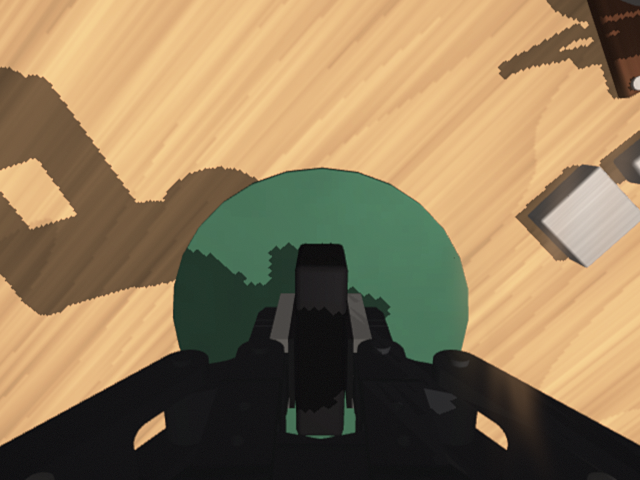

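The lid is held level and centred, with the handle at (322,330) px. The wrist-view lid centre agrees with the TCP to 1 mm, so the wrist's pot estimate (0.535, 0.156) is the one to trust.

Request:
carry_out(
  targets=[
    [[2,2.2,0,0,0,-3,0.5],[4,4.4,0,0,0,-6,0.5],[6,6.6,0,0,0,-9,0.5],[8,8.8,0,0,0,-12,0.5],[10,11,0,0,0,-15,0.5],[12,13.2,0,0,0,-18,0.5],[14,15.4,0,0,0,-21,0.5],[16,17.6,0,0,0,-24,0.5],[18,19.8,0,0,0,-27.5,0.5],[20,22,0,0,0,-27.5,0.5],[21.7,23.2,0,0,0,-27.5,0.5],[21.7,23.2,0,0,0,-27.5,0.5]],
  ],
)

```text
t: 8.77
tcp_pos: [0.5209, 0.1633, 0.2343]
tool_rot: [0.158, 0.987, -0.0, -0.003]
force: [-0.1, 0.3, -2.0]
finger_gap: 0.172
gripper_force: 59.2
```

Request:
carry_out(
  targets=[
    [[0,0,0,0,0,0,0.5],[0,0,0,0,0,0,0.5],[0,0,0,0,0,0,0.5],[0,0,0,0,0,0,0.5],[0,0,0,0,0,0,0.5],[0,0,0,0,0,0,0.5]],
  ],
)

```text
t: 9.27
tcp_pos: [0.5229, 0.1588, 0.2363]
tool_rot: [0.16, 0.987, -0.001, -0.0]
force: [0.3, 0.4, -3.4]
finger_gap: 0.172
gripper_force: 59.2
```

Run:
```python
from h import *
s=manip.sense();print(s['tcp_pos'],s['qd'].round(3))
go([.535,.1562,.14],161.8)
```

```text
[0.52285302 0.15879524 0.23627589] [ 0.005 -0.003 -0.003  0.     0.    -0.001]
t 9.2667 shift cm [-1.24  0.15  9.63] turn [-0.1 -0.  -0.3] F [ 0.28  0.43 -3.45]
```

Request:
carry_out(
  targets=[
    [[-0.2,0.15,1,0,0,-0.3,0.5],[-0.5,0.15,3,0,0,-0.3,0.5],[-0.8,0.15,5,0,0,-0.3,0.5],[-1.1,0.15,7,0,0,-0.3,0.5],[-1.2,0.15,8.5,0,0,-0.3,0.5],[-1.2,0.15,9.6,0,0,-0.3,0.5],[-1.2,0.15,9.6,0,0,-0.3,0.5],[-1.2,0.15,9.6,0,0,-0.3,0.5],[-1.2,0.15,9.6,0,0,-0.3,0.5],[-1.2,0.15,9.6,0,0,-0.3,0.5]],
  ],
)

```text
t: 10.1
tcp_pos: [0.5353, 0.1572, 0.1413]
tool_rot: [0.157, 0.988, -0.0, 0.001]
force: [-0.6, 0.0, -3.2]
finger_gap: 0.176
gripper_force: 59.2
```

Run:
```python
from h import *
im=save('side','s2.png');t=save('top','t2.png')
s=manip.sense();print(s['tcp_pos'],s['qd'].round(3))
go([.535,.1562,.115],161.8)
o=np.zeros((520,800,3),np.uint8)
o[:480,:400]=cv2.resize(im[150:310,280:413],(400,480),interpolation=cv2.INTER_CUBIC)[:,:,::-1]
o[:480,400:]=cv2.resize(t[215:345,220:328],(400,480),interpolation=cv2.INTER_CUBIC)[:,:,::-1]
cv2.imwrite('pics/c2.png',o)
p=s['tcp_pos'];z=p[2]-.0235+.0
rimfit('top',t[:,:,::-1].copy(),p[:2],cams.camera_info('top'),(.056,),z)
rimfit('side',im[:,:,::-1].copy(),p[:2],cams.camera_info('side'),(.056,),z)
```

```text
[0.53507455 0.15719703 0.14128305] [-0.002  0.002  0.004 -0.     0.     0.001]
t 10.2 shift cm [-0.02 -0.1   2.63] turn [-0.   0.1  0.1] F [-0.22  0.67 -2.14]
top [[30.2506, 0.5306, 0.1607], [30.2476, 0.5301, 0.1607], [30.2296, 0.5311, 0.1607]]
side [[98.1611, 0.5386, 0.1552], [98.1462, 0.5386, 0.1547], [97.9028, 0.5381, 0.1547]]
```

View pics/c2.png

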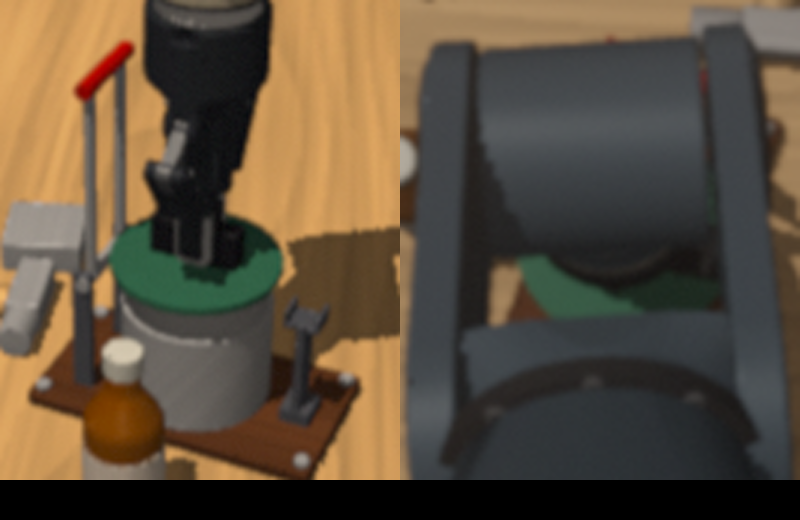

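The lid hovers level over the mouth, centred as seen from the side, and clear of the bail. Lowering to just above the rim, then gently in.

Request:
carry_out(
  targets=[
    [[0,-0.05,0.5,0,0,0,0.5],[0,-0.07,1,0,0,0,0.5],[0,-0.07,1.4,0,0,0,0.5],[0,-0.07,1.7,0,0,0,0.5],[0,-0.07,1.9,0,0,0,0.5],[0,-0.07,2.0,0,0,0,0.5],[0,-0.07,2.1,0,0,0,0.5],[0,-0.07,2.2,0,0,0,0.5],[0,-0.07,2.2,0,0,0,0.5],[0,-0.07,2.2,0,0,0,0.5]],
  ],
)

```text
t: 11.03
tcp_pos: [0.5343, 0.1564, 0.1183]
tool_rot: [0.157, 0.988, -0.001, -0.0]
force: [-0.1, 0.0, -2.5]
finger_gap: 0.173
gripper_force: 59.2
```

Run:
```python
from h import *
s=manip.sense();print(s['tcp_pos'],s['ft_torque'].round(3))
go([.535,.1565,.1135],161.8)
```

```text
[0.53431214 0.15639144 0.11830349] [0.05  0.034 0.079]
t 11.0333 shift cm [-0.06  0.03  0.48] turn [-0.1 -0.   0.1] F [-0.13  0.02 -2.55]
```

The boss is already inside the mouth with no contact force.

Request:
carry_out(
  targets=[
    [[0,0,0.1,0,0,0,0.5],[0,0,0.2,0,0,0,0.5],[0,0,0.3,0,0,0,0.5],[0,0,0.35,0,0,0,0.5],[0,0,0.4,0,0,0,0.5],[0,0,0.45,0,0,0,0.5],[0,0,0.45,0,0,0,0.5],[0,0,0.45,0,0,0,0.5]],
  ],
)

```text
t: 11.7
tcp_pos: [0.5341, 0.1564, 0.1142]
tool_rot: [0.157, 0.988, -0.001, -0.0]
force: [-2.3, -0.2, 3.6]
finger_gap: 0.173
gripper_force: 60.0
```

Request:
carry_out(
  targets=[
    [[0,0,0.45,0,0,0,1.4],[0,0,0.4,0,0,0,2],[0,0,0.4,0,0,0,2.5],[0,0,0.4,0,0,0,3],[0,0,0.4,0,0,0,3.5],[0,0,0.4,0,0,0,4],[0,0,0.4,0,0,0,4],[0,0,0.4,0,0,0,4],[0,0,0,0,0,0,4],[0,0,-1,0,0,0,4],[0,0,-2,0,0,0,4]],
  ],
)

```text
t: 12.62
tcp_pos: [0.5341, 0.1564, 0.1342]
tool_rot: [0.157, 0.988, -0.001, -0.001]
force: [0.2, -1.1, -0.2]
finger_gap: 0.472
gripper_force: 0.0
```

Request:
carry_out(
  targets=[
    [[0,0,-3,0,0,0,4],[0,0,-6,0,0,0,4],[0,0,-9,0,0,0,4],[0,0,-12,0,0,0,4],[0,0,-15,0,0,0,4],[0,0,-18,0,0,0,4],[0,0,-18,0,0,0,3],[0,0,-18,0,0,0,2],[0,0,-18,0,0,0,1],[0,0,-18,0,0,0,0],[0,0,-18,0,0,0,0],[0,0,-18,0,0,0,0]],
  ],
)

```text
t: 13.62
tcp_pos: [0.5338, 0.1565, 0.3125]
tool_rot: [0.157, 0.988, -0.001, -0.002]
force: [-0.5, -0.1, -0.1]
finger_gap: 0.002
gripper_force: 0.0
```

Run:
```python
from h import *
s=manip.sense();print(s['tcp_pos'],s['finger_gap'])
c=cams.camera_info('wrist');w=save('wrist','w6.png');im=save('side','s3.png')
rimfit('wrist',w[:,:,::-1].copy(),(.5355,.1565),c,(.056,),.091)
o=np.zeros((480,800,3),np.uint8)
o[:,:400]=cv2.resize(im[150:310,280:413],(400,480),interpolation=cv2.INTER_CUBIC)[:,:,::-1]
o[:,400:]=cv2.resize(w[:,110:510],(400,480))[:,:,::-1]
cv2.imwrite('pics/c3.png',o)
go([.5355+.95*.11,.1565-.312*.11,.30],161.8)
```

```text
[0.53379586 0.15653441 0.31250684] 0.0019645438664677877
wrist [[88.041, 0.536, 0.1565], [87.78, 0.536, 0.157], [86.1659, 0.5365, 0.157]]
t 13.7167 shift cm [-11.13   0.02   1.26] turn [-0.1 -0.1  0.1] F [-0.65  0.47  0.2 ]
```

View pics/c3.png

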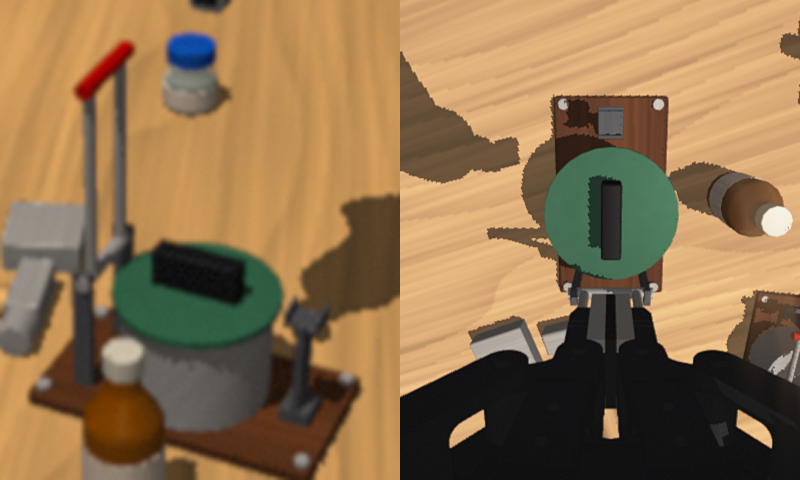

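The lid is seated and level, with its handle lengthwise and in line with the pot. The bottle is undisturbed. Next I'll go behind the upright bail with closed fingers.

Request:
carry_out(
  targets=[
    [[-2.5,0,0,0,0,0,0],[-5,0,0,0,0,0,0],[-7.5,0,0,0,0,0,0],[-10.4,0,0,0,0,0,0],[-10.4,0,0,0,0,0,0],[-10.4,0,2,0,0,0,0],[-10.4,0,4,0,0,0,0],[-10.4,0,5.5,0,0,0,0],[-10.4,0,6.6,0,0,0,0],[-10.4,0,6.6,0,0,0,0],[-10.4,0,6.6,0,0,0,0],[-10.4,0,6.6,0,0,0,0]],
  ],
)

```text
t: 14.72
tcp_pos: [0.6338, 0.1244, 0.2486]
tool_rot: [0.157, 0.988, -0.001, 0.001]
force: [0.0, -1.0, -0.1]
finger_gap: -0.004
gripper_force: 0.0
```

```bash
cat >> h.py <<'E'
C=np.array([.5355,.1565]);X=np.array([.950,-.312]);
def potx():
    s=manip.sense();d=s['tcp_pos'][:2]-C;return np.round([d@X*1000,d@[.312,.95]*1000,s['tcp_pos'][2]*1000],1),s['force'].round(1)
E
python3 - <<'E'
from h import *
p,f=potx();print(p,f)
for a in (90,80,70,60,52,45,40):
    r=np.radians(a);x=66-140*np.cos(r)+17;z=97+140*np.sin(r)+7
    print(a,'sx',round((p[0]-x)/10,2),'sz',round((p[2]-z)/10,2))
go([*(C+.1*X),.246],161.8)
E
```

```text
[1.034e+02 2.000e-01 2.486e+02] [ 0.  -1.  -0.1]
90 sx 2.04 sz 0.46
80 sx 4.47 sz 0.67
70 sx 6.83 sz 1.3
60 sx 9.04 sz 2.34
52 sx 10.66 sz 3.43
45 sx 11.94 sz 4.56
40 sx 12.76 sz 5.46
t 14.7167 shift cm [ 0.34 -0.02  0.26] turn [-0.1  0.1  0.1] F [ 0.03 -0.99 -0.07]
```

Request:
carry_out(
  targets=[
    [[1,0,0.3,0,0,0,0],[2,0,0.5,0,0,0,0],[3.2,0,0.55,0,0,0,0],[4.5,0,0.7,0,0,0,0],[5.7,0,1.0,0,0,0,0],[6.8,0,1.3,0,0,0,0],[8,0,1.8,0,0,0,0],[9,0,2.3,0,0,0,0],[10,0,2.95,0,0,0,0],[10.7,0,3.4,0,0,0,0],[11.4,0,4.05,0,0,0,0],[12,0,4.6,0,0,0,0]],
  ],
)

```text
t: 15.72
tcp_pos: [0.5193, 0.1617, 0.2022]
tool_rot: [0.157, 0.988, -0.0, 0.001]
force: [0.5, 0.1, -0.6]
finger_gap: 0.001
gripper_force: 0.3
```

Run:
```python
from h import *
p,f=potx();print(p,f)
s=save('side','s4.png')
hh=cv2.cvtColor(s[:,:,::-1].copy(),cv2.COLOR_BGR2HSV);m=(((hh[...,0]<8)|(hh[...,0]>172))&(hh[...,1]>170)&(hh[...,2]>70))
m[:150]=0;m[290:]=0;m[:,:285]=0;m[:,430:]=0
ys,xs=np.nonzero(m);print(len(xs),xs.mean(),ys.mean(),xs.min(),xs.max(),ys.min(),ys.max())
for a in range(90,20,-5):
    r=np.radians(a);q=C+X*(.066-.14*np.cos(r));print(a,proj('side',[*q,.097+.14*np.sin(r)]).round(0),end=' ')
```

```text
[-1.700e+01 -1.000e-01  2.022e+02] [ 0.5  0.1 -0.6]
108 363.5740740740741 205.7314814814815 356 372 196 215
90 [314. 174.] 85 [320. 175.] 80 [326. 177.] 75 [332. 180.] 70 [338. 183.] 65 [344. 187.] 60 [349. 191.] 55 [354. 195.] 50 [359. 200.] 45 [364. 205.] 40 [368. 210.] 35 [371. 215.] 30 [374. 221.] 25 [377. 226.]
```

Bail at about 45° (roller at side px (364,206)), as predicted. Next: lift off, go above the roller and press down along the arc.

Request:
carry_out(
  targets=[
    [[-1,0,-0.5,0,0,0,0],[-1.2,0,-3,0,0,0,0],[-1,0,-5,0,0,0,0],[0.5,0,-5,0,0,0,0],[1.8,0,-5,0,0,0,0],[1.8,0,-4,0,0,0,0],[1.8,0,-3,0,0,0,0],[1.8,0,-3,0,0,0,0],[1.8,0,-3,0,0,0,0],[1.8,0,-3,0,0,0,0]],
  ],
)

```text
t: 16.6
tcp_pos: [0.5028, 0.1668, 0.2312]
tool_rot: [0.157, 0.988, -0.001, -0.001]
force: [0.8, -0.5, 0.1]
finger_gap: -0.001
gripper_force: 0.0
```

Run:
```python
from h import *
p,f=potx();print(p,f)
for a in (45,40,30,20,10,5,0):
    r=np.radians(a);x=66-140*np.cos(r);z=97+140*np.sin(r)+25
    print(a,'sx',round((p[0]-x)/10,2),'sz',round((p[2]-z)/10,2))
```

```text
[-34.3  -0.4 231.2] [ 0.8 -0.5  0.1]
45 sx -0.13 sz 1.02
40 sx 0.69 sz 1.92
30 sx 2.09 sz 3.92
20 sx 3.13 sz 6.13
10 sx 3.76 sz 8.49
5 sx 3.92 sz 9.7
0 sx 3.97 sz 10.92
```

Request:
carry_out(
  targets=[
    [[0,0,1,0,0,0,0],[0.7,0,1.9,0,0,0,0],[1.4,0,2.9,0,0,0,0],[2.1,0,3.9,0,0,0,0],[2.6,0,5,0,0,0,0],[3.1,0,6.1,0,0,0,0],[3.5,0,7.3,0,0,0,0],[3.8,0,8.5,0,0,0,0],[3.9,0,9.3,0,0,0,0],[3.9,0,9.7,0,0,0,0],[3.9,0,10,0,0,0,0],[3.9,0,10.3,0,0,0,0]],
  ],
)

```text
t: 17.6
tcp_pos: [0.4655, 0.179, 0.1287]
tool_rot: [0.157, 0.988, -0.001, 0.0]
force: [0.9, 0.1, 1.0]
finger_gap: -0.003
gripper_force: 0.1
```

Request:
carry_out(
  targets=[
    [[0,0,0.2,0,0,0,0],[0,0,0.4,0,0,0,0],[0,0,0.5,0,0,0,0],[0,0,0.6,0,0,0,0],[0,0,0.6,0,0,0,0]],
  ],
)

```text
t: 18.02
tcp_pos: [0.4651, 0.179, 0.1228]
tool_rot: [0.157, 0.988, -0.001, -0.0]
force: [0.2, -0.8, 0.6]
finger_gap: -0.004
gripper_force: 0.0
```

```bash
cat > bail.py <<'E'
from h import *
p,f=potx();print(p,f)
s=save('side',f's{int(manip.sense()["t"]*100)}.png')
hh=cv2.cvtColor(s[:,:,::-1].copy(),cv2.COLOR_BGR2HSV);m=(((hh[...,0]<8)|(hh[...,0]>172))&(hh[...,1]>170)&(hh[...,2]>70))
m[:150]=0;m[310:]=0;m[:,:285]=0;m[:,430:]=0
ys,xs=np.nonzero(m);print(len(xs),xs.mean(),ys.mean(),xs.min(),xs.max(),ys.min(),ys.max())
for a in (20,10,5,3,0):
    r=np.radians(a);q=C+X*(.066-.14*np.cos(r));print(a,proj('side',[*q,.097+.14*np.sin(r)]).round(1),end=' ')
E
python3 bail.py
```

```text
[-73.9  -0.6 122.8] [ 0.2 -0.8  0.6]
70 378.14285714285717 258.64285714285717 374 383 253 264
20 [379. 232.] 10 [381.4 243.2] 5 [381.8 248.7] 3 [381.8 250.8] 0 [381.7 253.9]
```

Request:
carry_out(
  targets=[
    [[0,0,0.1,0,0,0,0],[0,0,0.2,0,0,0,0],[0,0,0.25,0,0,0,0],[0,0,0.3,0,0,0,0],[0,0,0.3,0,0,0,0],[0,0,0.3,0,0,0,0]],
  ],
)

```text
t: 18.57
tcp_pos: [0.4651, 0.1791, 0.1214]
tool_rot: [0.157, 0.988, -0.001, 0.0]
force: [-2.3, -1.3, 13.5]
finger_gap: 0.002
gripper_force: 6.7
```

Firm stop at the closed height. Now withdrawing, then a check.

Request:
carry_out(
  targets=[
    [[0,0,0.1,0,0,0,0],[0,0,0.1,0,0,0,0],[0,0,-0.5,0,0,0,0],[0,0,-2,0,0,0,0],[0,0,-5,0,0,0,0],[0,0,-8,0,0,0,0],[0,0,-11,0,0,0,0],[0,0,-14,0,0,0,0],[-2,0,-17,0,0,0,0],[-4,0,-18,0,0,0,0],[-4,0,-18,0,0,0,0],[-4,0,-18,0,0,0,0]],
  ],
)

```text
t: 19.57
tcp_pos: [0.5037, 0.1666, 0.3004]
tool_rot: [0.158, 0.988, -0.0, 0.0]
force: [0.5, -0.2, -1.1]
finger_gap: -0.002
gripper_force: 0.0
```

```bash
python3 bail.py
python3 - <<'E'
from h import *
import glob
f=max(glob.glob('pics/s[0-9][0-9][0-9][0-9].png'));s=cv2.imread(f);w=save('wrist','w9.png')[:,:,::-1]
o=np.zeros((480,800,3),np.uint8)
o[:,:400]=cv2.resize(s[170:330,280:413],(400,480),interpolation=cv2.INTER_CUBIC);o[:,400:]=cv2.resize(w[:,110:510],(400,480))
cv2.imwrite('pics/c4.png',o)
E
```

```text
[-3.330e+01 -3.000e-01  3.004e+02] [ 0.5 -0.2 -1.1]
137 380.9051094890511 253.98540145985402 374 389 243 265
20 [379. 232.] 10 [381.4 243.2] 5 [381.8 248.7] 3 [381.8 250.8] 0 [381.7 253.9]
```

View pics/c4.png

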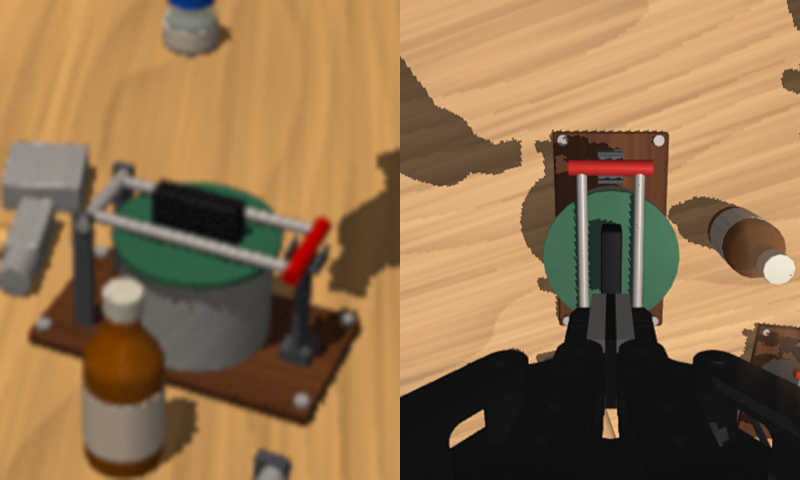

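The roller is in the catch: side px (380.9,254.0) against (381.7,253.9) predicted for 0 rad. The wires lie on either side of the handle and the arm is clear. Handing in.

```bash
python3 -c "
from station import sign_off
print(sign_off())"
```

```text
the job is handed in; nothing more can be done
None
```

I handed the job in with the lid seated level in the canister's mouth and the bail fully down in its catch; the bystanders looked unmoved, the arm was clear, and no verdict came back.

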